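Raise the sawing board's hidden stop and set the offcut against it

TASK

The sawing board's stop bar is sunk flush in its slot: find the thumb notch hidden somewhere along the board's far rail and press the catch inside it with a fingertip, so that the bar springs up. Then push the long thin offcut that lies on the board away from you until its long side sits flat against the raised bar, ready for sawing, and let go. Do everything by pressing and pushing: the offcut must stay flat on the board and not be picked up, and the things lying round the board are to be left alone.

Things in the scene. Friction and masses are not known exactly. Their poses are not given: they have to be found in the camera images.
- sawing_board: Pale wooden sawing board, 220 (x) x 400 (y) x 40 mm high, fixed to the bench. Origin: centre of its underside, on the bench top; x to the far side, y to the left along the board, z up. From near to far: sawing bed, x -110 to 50 mm, top at z 40; slot with the stop bar, x 51 to 71, y -190 to 190; far rail, x 72 to 110, level with the bed.
- rail_middle (a point): Point on top of the board's far rail, midway along it (board x 93, y 0, z 40 mm). The thumb notch is a 50 mm long gap in this rail, same plain wood, open at its far side and as wide as the rail. Its block slides along the rail, so its middle lies anywhere from y -55 to +55 mm; not reported: feel or look for it. Beside it the rail has an inlaid strip, 0.3 mm lower than the rest.
- catch (a joint): Angle of the catch in the notch, rad: 0 at rest, 0.30 fully down. A thumb plate of the same wood, 46 mm long (y), hinged at its near side (board x 78 mm); its raised pad, x 90 to 108 mm, lies 9 mm below the rail's top. A fingertip at about x 93 to 100 mm frees the bar after some 2 to 3 mm and 4 to 6 N; the plate stops after 4 to 5 mm and springs back when let go.
- stop (a joint): Height of the stop bar above the bed, m: 0 flush (as it starts), 0.014 fully up. The bar is brown wood, 20 mm thick (board x 51 to 71 mm) and 379 mm long. Springs raise it as soon as the catch frees it, and the catch then keeps it up.
- bar_foot (a point): Point midway along the foot of the bar's near face, level with the sawing bed (board x 51, y 0, z 40 mm). The offcut's long side is set against this face, which looks to the robot and runs along the board's y.
- offcut: Loose pine offcut, 50 (x) x 160 (y) x 20 mm high, 60 to 130 g, lying flat on the sawing bed with its long side roughly along the bar, 40 to 60 mm short of it. Origin at the centre of its underside; y along its length, z up.
- block: Bystander: shorter, thicker hardwood block, 50 x 120 x 24 mm, lying on the bench to the left of the board. Origin at the centre of its underside.
- tape: Bystander: tape measure, 36 x 87 x 64 mm, standing on the bench to the left of the board. Origin at the centre of its underside.
- pencil: Bystander: flat carpenter's pencil, 14 x 128 x 8 mm, lying on the sawing bed along its near edge, right of the middle. Origin at the centre of its underside.

How it is judged (in metres and radians):
On the way, in this order (a step that is already met when the one before it is completed fails the run):
1. the catch in the notch has been pressed and the stop bar has sprung up (value of joint stop above 0.012 m), for 0.1 s.
2. the offcut's long side is against the raised bar (value of joint stop above 0.009 m and x of offcut in the frame of sawing_board above 0.0225 m and angle between the y axis of offcut and the y axis of sawing_board, either way round below 0.05 rad), for 0.2 s.
At the end, for the whole second after the job is handed in: The stop bar stands up (at least 9 mm above the bed); the offcut lies flat and still on the bed with its long side against the bar's near face (within 3.5 mm and 0.05 rad) and its middle within 130 mm of the board's middle along the bar (all of step 2 and x of offcut in the frame of sawing_board below 0.03 m and y of offcut in the frame of sawing_board between -0.13 and 0.13 m and z of offcut in the frame of sawing_board below 0.043 m and angle between offcut's own z axis and vertical below 0.06 rad and linear speed of offcut below 0.02 m/s); the robot touches nothing.
It fails at once if the offcut is lifted off the board (z of offcut in the frame of sawing_board above 0.05 m).
It fails at once if the offcut is tipped up (angle between offcut's own z axis and vertical above 0.3 rad).
It fails at once if a bystander is moved (distance of any of block, tape, pencil from where it was at the start of the episode above 0.02 m).
It also fails if it takes over 58 s, if anything falls off the work surface, if the arm or the gripper's body presses on something with over 40 N, if the wrist force passes 120 N, or if a joint passes its speed limit or range.

ROBOT

A 6-joint arm with a two-finger parallel gripper is mounted at the origin on a cart in front of the work surface, level with it; the furniture and walls round the work are solid. World frame = base frame: x ahead of the robot, y to its left, z up, the work surface at z = 0. Lengths are in m, angles in degrees, forces in N, time in s.
With the tool pointing down it reaches from about 0.375 to 0.9 m from the base axis. Payload 3.1 kg.
Tool frame: the origin (TCP) lies on the centre line of the jaws, within the pads' length; the fingertips stand 19 mm ahead of it and the grasp point (between the pads) is the TCP; z points along the fingers, y is the direction in which the jaws open and shut (so a half turn about z gives the same grasp; the last joint's range is limited). The gripper opens to 87 mm and grips with 3 to 60 N. Pads are 19 mm wide; open, the fingers measure 117 mm over their backs; the gripper's body (75 mm by 190 mm) begins 51 mm behind the grasp point.
Start: joints at [64.315, 30.224, 82.088, -0, 67.689, -10.227], TCP at [0.167, 0.602, 0.242] pointing down, gripper open.
Joint ranges: [-176.69, 176.69], [-43.24, 126.21], [12.49, 139.97], [-82, 262], [0, 151.66], [-163.58, 163.58]. Speed limits (degrees/s): [159.86, 159.86, 180, 180, 180, 180].

INTERFACE

Orientations are given as a 3x3 rotation matrix whose columns are the frame's x, y, z axes.
In Python, from rig import bot gives the robot as it stands.
- The arm moves only by the tool carry_out, never from a script. Its argument "targets" is a list of rows, each a list of 6 numbers: the shift along the tool's x, y, z each as a share of 200 mm, from -1 to 1, then the turn, a rotation vector about the tool's x, y, z each as a share of pi/2 rad, from -1 to 1. In form: [[dx, dy, dz, ax, ay, az], ...]. A call has 1 to 20 rows; each row is the pose to reach, as a shift and turn from the pose measured when the call began, along the tool's axes at that moment; what a row does not reach only later rows make up. A row lasts 1/8 s, in which the tool goes at most 62.5 mm and 10.7 degrees, less where a joint would pass 70% of its speed; a pose out of reach is approached as far as the arm can. A call with a number of a shift or a turn outside -1 to 1 is refused whole. A call with a gripper value outside its range is refused whole. "jaw" is the gripper's target within -1 to 1 (fully open at 1, half-way at 0, shut at -1), set as the call begins (left out, the last holds). The fingers move at their own pace and stop on an object; the grip force is fixed at half the most. Time passes only in rows, so rows that repeat a pose let the fingers close. It gives the time, the measured TCP pose, the force and the opening at its end, in the units of the state.
- bot.read_state(): the state, without advancing time (a new reading comes with each control period).
- bot.capture(name): name is "side" or "top"; returns the picture (400x640x3 uint8, blue, green, red); there is no depth.
- bot.camera_info(name): a dict with "camera_matrix" (3x3 intrinsics, pixels), "view" (4x4, takes a point from world to camera coordinates). Camera axes: x right, y down, z forward; pixel columns grow to the right and rows downward; lengths in m; the calibration is good to about 2 mm. A picture is of the moment at which its call begins. camera_info takes no time and is no camera call.
- bot.hand_in(): hands the job in, once; it reports no verdict.
The state is a dict: "time_s": time; "joint_positions": joint angles; "qvel": joint speeds; "tau": joint torques, N m; "position": TCP position; "tcp_rot": TCP orientation; "force": force on the tool from outside, world axes, zero at the start; "moment": the same for the moment, N m; "opening": opening from 0.0 (shut) to 1.0 (fully open).
Only numpy, scipy, OpenCV 4.12 (cv2) and the standard library are available. Lean on these libraries where they do the work, as an engineer would, in place of code of your own. Each camera call takes 0.05 s, during which the arm holds its last target.

## Working session

There is one attempt and no reset: what is moved stays moved. The work goes in short steps, Python scripts to look and compute and a tool call to move; the robot and the scene stay as the last step left them, time stands still between calls to the robot, and variables do not carry over. Pictures are saved under pics/ and viewed, and the job is handed in when it is done.

Besides the shell and the picture viewer there is one more tool, called after "Request:" as name([rows], argument=value, ...), one row to a line, values as JSON. carry_out: Moves the arm, as the interface text tells. Shift numbers are shares of 200 mm and turn numbers shares of pi/2 rad, none past 1 either way. Its arguments: {"type":"object","properties":{"targets":{"type":"array"},"jaw":{"type":"number"}},"required":["targets"]}

```bash
mkdir -p pics; ls
python3 - <<'E'
from rig import bot
import cv2
s=bot.read_state()
for k in s: print(k,s[k])
for n in("side","top"):
    cv2.imwrite(f"pics/{n}0.png",bot.capture(n)); print(bot.camera_info(n))
E
```

```text
pics
time_s 0.0
joint_positions [ 6.43149571e+01  3.02773706e+01  8.21570320e+01  1.39246951e-03
  6.76884390e+01 -1.02286323e+01]
qvel [-0.06237238 -0.0714524  -0.0491939  -0.03486561 -0.03413355 -0.09775723]
tau [-2.81178473e-04 -4.40039885e+01 -1.76592278e+01  6.31993543e-02
  5.81317884e-02 -1.44913092e-04]
position [0.16623995 0.60176721 0.24058511]
tcp_rot [[-9.63830827e-01  2.66513107e-01 -9.49517782e-04]
 [ 2.66514494e-01  9.63828994e-01 -1.92239641e-03]
 [ 4.02828927e-04 -2.10592517e-03 -9.99997701e-01]]
force [-0.06063588 -0.24185242 -0.58739876]
moment [-0.04054719  0.00730586 -0.0272782 ]
opening 1.0024840307555505
{'camera_matrix': array([[514.48689877,   0.        , 315.70076488],
       [  0.        , 514.48689877, 197.66036951],
       [  0.        ,   0.        ,   1.        ]]), 'view': array([[ 0.99969595, -0.01765545,  0.01721318, -0.47976863],
       [ 0.00727581, -0.45578814, -0.89005856,  0.02596137],
       [ 0.02355995,  0.88991318, -0.4555211 ,  1.33118241],
       [ 0.        ,  0.        ,  0.        ,  1.        ]])}
{'camera_matrix': array([[463.12211652,   0.        , 317.8653282 ],
       [  0.        , 463.12211652, 202.93305427],
       [  0.        ,   0.        ,   1.        ]]), 'view': array([[-0.0164532 , -0.99985984,  0.0030982 , -0.07769554],
       [-0.99544117,  0.01608919, -0.0940107 ,  0.46616873],
       [ 0.09394767, -0.00463085, -0.99556637,  1.30992553],
       [ 0.        ,  0.        ,  0.        ,  1.        ]])}
```

View pics/side0.png

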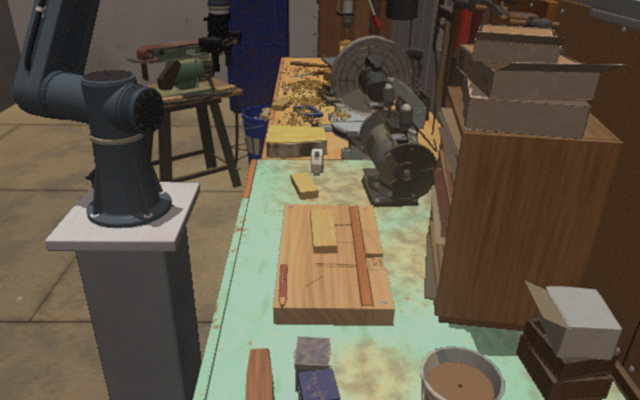

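View pics/top0.png

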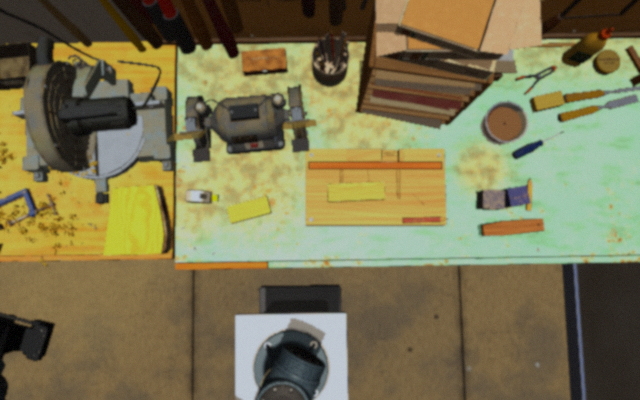

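The side view shows the board at about (275–395, 205–322), the offcut at (322, 230) and the pencil at (283, 285). The rail has a break near (375, 255). In the top view the board spans (306–445, 150–226), with a feature on the rail near (383–399, 155). I'll zoom in on both.

Run:
```python
import cv2
a=cv2.imread("pics/side0.png")[195:330,265:405]; b=cv2.imread("pics/top0.png")[140:235,298:453]
cv2.imwrite("pics/side0z.png",cv2.resize(a,(560,540),interpolation=cv2.INTER_CUBIC))
cv2.imwrite("pics/top0z.png",cv2.resize(b,(775,475),interpolation=cv2.INTER_CUBIC))
```

```text
(no output)
```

View pics/side0z.png

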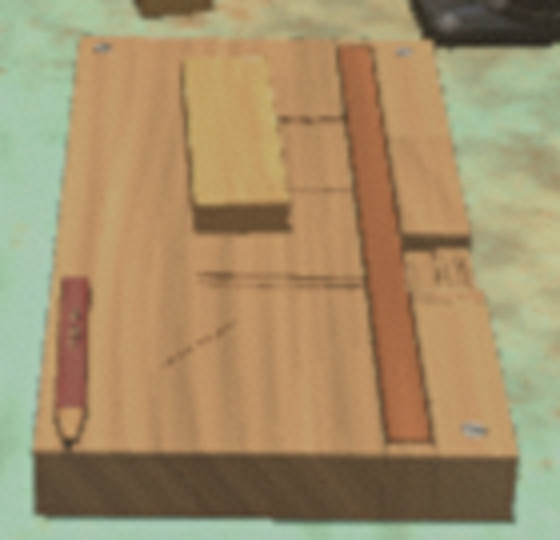

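View pics/top0z.png

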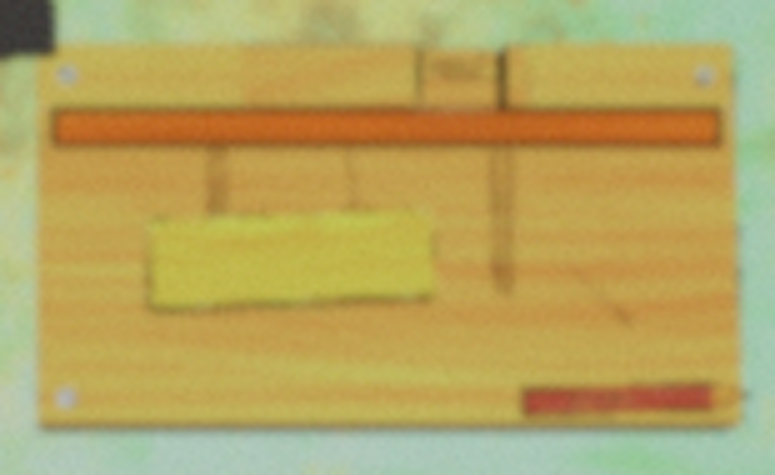

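```bash
cat > h.py <<'E'
import numpy as np,cv2
from rig import bot
def cam(n):
    i=bot.camera_info(n); return np.array(i["camera_matrix"]),np.array(i["view"])
def ray(n,uv):
    K,V=cam(n); R,t=V[:3,:3],V[:3,3]; o=-R.T@t
    d=R.T@np.linalg.inv(K)@np.array([uv[0],uv[1],1.]); return o,d/np.linalg.norm(d)
def onz(n,uv,z):
    o,d=ray(n,uv); return o+d*(z-o[2])/d[2]
def proj(n,p):
    K,V=cam(n); q=K@(V[:3,:3]@np.array(p)+V[:3,3]); return q[:2]/q[2]
def tri(a,b):
    (o1,d1),(o2,d2)=ray("side",a),ray("top",b)
    s=np.linalg.lstsq(np.c_[d1,-d2],o2-o1,rcond=None)[0]
    p,q=o1+s[0]*d1,o2+s[1]*d2; return (p+q)/2,np.linalg.norm(p-q)
def big(m,box):
    z=np.zeros_like(m); x0,y0,x1,y1=box; z[y0:y1,x0:x1]=m[y0:y1,x0:x1]
    c=max(cv2.findContours(z,cv2.RETR_EXTERNAL,cv2.CHAIN_APPROX_NONE)[0],key=cv2.contourArea)
    return c
E
python3 - <<'E'
from h import *
S=cv2.imread("pics/side0.png");T=cv2.imread("pics/top0.png")
for n,im,pts in(("side",S,dict(bar=(354,240),bed=(320,300),off=(322,230),rail=(380,290))),("top",T,dict(bar=(376,166),bed=(370,215),off=(350,192),rail=(430,155),pencil=(420,220)))):
    h=cv2.cvtColor(im,cv2.COLOR_BGR2HSV)
    for k,p in pts.items(): print(n,k,im[p[1],p[0]],h[p[1],p[0]])
E
```

```text
side bar [ 59  92 140] [ 12 148 140]
side bed [ 95 138 179] [ 15 120 179]
side off [101 159 193] [ 19 122 193]
side rail [103 146 189] [ 15 116 189]
top bar [ 34  98 187] [ 13 209 187]
top bed [ 92 183 194] [ 27 134 194]
top off [ 74 182 194] [ 27 158 194]
top rail [ 84 168 196] [ 22 146 196]
top pencil [ 61  92 163] [  9 160 163]
```

Run:
```python
from h import *
S=cv2.imread("pics/side0.png");T=cv2.imread("pics/top0.png")
hs=cv2.cvtColor(S,cv2.COLOR_BGR2HSV);ht=cv2.cvtColor(T,cv2.COLOR_BGR2HSV)
ms=cv2.inRange(hs,(5,130,100),(14,255,165)); mt=cv2.inRange(ht,(5,180,120),(17,255,255))
cs=big(ms,(340,200,380,310)); ct=big(mt,(300,155,450,178))
for n,c in(("side",cs),("top",ct)):
    r=cv2.minAreaRect(c); print(n,cv2.contourArea(c),r); 
    b=cv2.boxPoints(r)
    print(np.round([onz(n,p,.04) for p in b],4).tolist())
# offcut top view: yellow g-r close
for n,im,box,lo in (("top",T,(320,178,390,205),None),("side",S,(308,205,340,252),None)):
    hh=cv2.cvtColor(im,cv2.COLOR_BGR2HSV)
    m=cv2.inRange(hh,(25,150,150),(40,255,255)) if n=="top" else cv2.inRange(hh,(17,100,150),(30,255,255))
    c=big(m,box); r=cv2.minAreaRect(c); print(n,"off",r)
    hull=cv2.approxPolyDP(cv2.convexHull(c),3,True)[:,0]; print(hull.tolist())
    print(np.round([onz(n,p,.06) for p in cv2.boxPoints(r)],4).tolist())
# notch edges
for u,v in((381.6,155),(398.4,155)): print(onz("top",(u,v),.04))
z=lambda x,y:(265+x/4,195+y/4)
for p in((402,238),(470,240),(408,300),(478,292)): print("side notch",onz("side",z(*p),.04))
```

```text
side 774.0 ((360.5364074707031, 255.93031311035156), (99.7596435546875, 10.947031021118164), 82.60040283203125)
[[0.5595, -0.0637, 0.04], [0.5871, -0.0559, 0.04], [0.5746, -0.4391, 0.04], [0.5544, -0.4431, 0.04]]
top 779.0 ((375.0, 164.5), (7.0, 132.0), 90.0)
[[0.5841, -0.0618, 0.04], [0.5781, -0.4398, 0.04], [0.5578, -0.439, 0.04], [0.5638, -0.0615, 0.04]]
top off ((355.5057067871094, 191.11880493164062), (17.884496688842773, 57.12575149536133), 87.27368927001953)
[[383, 184], [384, 198], [328, 200], [330, 184]]
[[0.5155, -0.1104, 0.06], [0.5206, -0.2707, 0.06], [0.4702, -0.2716, 0.06], [0.4651, -0.1118, 0.06]]
side off ((323.0467224121094, 226.571533203125), (39.58353042602539, 23.956439971923828), 83.41805267333984)
[[330, 209], [337, 244], [314, 245], [311, 209]]
[[0.4608, -0.1081, 0.06], [0.5179, -0.0934, 0.06], [0.5192, -0.2687, 0.06], [0.4692, -0.2798, 0.06]]
[ 0.59819031 -0.27014883  0.04      ]
[ 0.59742736 -0.31832704  0.04      ]
side notch [ 0.57919369 -0.27429528  0.04      ]
side notch [ 0.61486991 -0.275892    0.04      ]
side notch [ 0.57636753 -0.33045506  0.04      ]
side notch [ 0.61259602 -0.32325023  0.04      ]
```

Run:
```python
from h import *
S=cv2.imread("pics/side0.png");T=cv2.imread("pics/top0.png")
hs=cv2.cvtColor(S,cv2.COLOR_BGR2HSV);ht=cv2.cvtColor(T,cv2.COLOR_BGR2HSV)
ms=cv2.inRange(hs,(5,130,100),(14,255,165)); mt=cv2.inRange(ht,(5,180,120),(17,255,255))
cs=big(ms,(340,200,380,310)); ct=big(mt,(300,155,450,178))
W=[]
for n,c in(("side",cs),("top",ct)):
    m=np.zeros((400,640),np.uint8); cv2.drawContours(m,[c],-1,255,-1)
    ax=0 if n=="top" else 1
    P=[]
    ys,xs=np.nonzero(m); key=xs if n=="top" else ys
    for k in range(key.min()+4,key.max()-3):
        P.append((xs[key==k].mean(),ys[key==k].mean()))
    w=np.array([onz(n,p,.04) for p in P]); f=np.polyfit(w[:,1],w[:,0],1)
    print(n,"slope dx/dy",f[0],"x at y=-.25",np.polyval(f,-.25))
    e=[(key.min()-.5),(key.max()+.5)]
    ends=[]
    for i,k in enumerate(e):
        q=np.polyfit(*( (np.array(P)[:,0],np.array(P)[:,1]) if n=="top" else (np.array(P)[:,1],np.array(P)[:,0])),1)
        ends.append((k,np.polyval(q,k)) if n=="top" else (np.polyval(q,k),k))
    print([np.round(onz(n,p,.04),4) for p in ends]); W.append(ends)
print(tri(W[0][0],W[1][0]),tri(W[0][1],W[1][1]))
print("off corner R near",tri((337,244),(384,198.5)), "R far?",)
z=lambda x,y:(265+x/4,195+y/4);t=lambda x,y:(298+x/5,140+y/5)
for a,b in (((193,205),(435,297)),):pass
print("off top corners", [tri(z(*a),t(*b)) for a,b in (((195,205),(150,306)),((290,204),(433,297)),((265,57),(431,212)))])
print("off right-near",tri(z(195,207),t(433,297)),"right-far",tri(z(290,205),t(431,212)),"left-far",tri(z(262,58),t(149,222)),"left-near",tri(z(183,62),t(150,308)))
print("notch right far",tri(z(478,292),t(500,48)),"left far",tri(z(470,236),t(418,48)))
print("cabinet",onz("side",(432,225),0),onz("side",(440,320),0),"grinder",onz("top",(250,130),.1),onz("top",(300,140),0),"tape",onz("top",(200,197),.06))
print("pencil",onz("top",t(523,400),.048),onz("top",t(712,398),.048))
```

```text
side slope dx/dy 0.010411797436603788 x at y=-.25 0.5673168331234789
[array([ 0.5695, -0.06  ,  0.04  ]), array([ 0.5652, -0.4414,  0.04  ])]
top slope dx/dy 0.016068740952930132 x at y=-.25 0.569374123080535
[array([ 0.5724, -0.0602,  0.04  ]), array([ 0.5663, -0.4408,  0.04  ])]
(array([ 0.57090086, -0.06021004,  0.04032925]), np.float64(0.002883787762673222)) (array([ 0.56580873, -0.44083284,  0.0396261 ]), np.float64(0.0011127406251424188))
off corner R near (array([ 0.49466649, -0.27079663,  0.06116103]), np.float64(0.04787140675576095)) R far?
off top corners [(array([ 0.47465466, -0.11623515, -0.04076648]), np.float64(0.001728332603021735)), (array([ 0.49409325, -0.27302303,  0.05757898]), np.float64(0.051115059565629464)), (array([ 0.50487186, -0.26022813,  0.1400773 ]), np.float64(0.0005863213090584921))]
off right-near (array([ 0.46924863, -0.2723129 ,  0.05725331]), np.float64(0.0016024936991802707)) right-far (array([ 0.5179768 , -0.27244644,  0.05872917]), np.float64(0.0033038442079146523)) left-far (array([ 0.5123869 , -0.11382671,  0.0603213 ]), np.float64(0.0011592466698280078)) left-near (array([ 0.46503266, -0.11356626,  0.0570346 ]), np.float64(0.0003978306958623297))
notch right far (array([ 0.61370625, -0.31830427,  0.03658456]), np.float64(0.0003288865022659357)) left far (array([ 0.61487515, -0.27080815,  0.03902167]), np.float64(0.0015008450244974724))
cabinet [ 0.76753681 -0.07981592  0.        ] [ 0.70472016 -0.43362377  0.        ] grinder [0.66169192 0.0981499  0.1       ] [ 0.65497048 -0.03556535  0.        ] tape [0.48324045 0.24401609 0.06      ]
pencil [ 0.41034863 -0.32259629  0.048     ] [ 0.40974293 -0.42900069  0.048     ]
```

Both views agree. The bar's middle is at (0.568, -0.2505) with its top at z 0.040 and a yaw of -0.8°. The notch spans y -0.270 to -0.318, and the offcut's near face is at x≈0.467 with its top at z≈0.058. I'll now move there in stages with the gripper shut.

Request:
carry_out([
  [-0.24, -0.15, 0, 0, 0, -0.08],
  [-0.48, -0.3, 0, 0, 0, -0.163],
  [-0.72, -0.45, 0, 0, 0, -0.163],
  [-0.96, -0.6, 0, 0, 0, -0.163],
  [-0.96, -0.6, 0, 0, 0, -0.163],
], jaw=-1)

```text
time_s: 0.72
position: [0.3217, 0.4323, 0.2405]
tcp_rot: [[-1.0, 0.02, -0.001], [0.02, 1.0, -0.003], [0.001, -0.003, -1.0]]
force: [-0.4, 0.0, -0.1]
opening: 0.518
```

Request:
carry_out([
  [-0.14, -0.24, 0, 0, 0, 0],
  [-0.27, -0.48, 0, 0, 0, 0],
  [-0.4, -0.72, 0, 0, 0, 0],
  [-0.54, -0.96, 0, 0, 0, 0],
  [-0.54, -0.96, 0, 0, 0, 0],
])

```text
time_s: 1.35
position: [0.4276, 0.2364, 0.241]
tcp_rot: [[-1.0, 0.025, -0.0], [0.025, 1.0, -0.003], [0.0, -0.003, -1.0]]
force: [-0.2, 0.4, 0.8]
opening: 0.023
```

Request:
carry_out([
  [-0.08, -0.25, 0, 0, 0, 0],
  [-0.15, -0.5, 0, 0, 0, 0],
  [-0.22, -0.75, 0, 0, 0, 0],
  [-0.3, -1, 0, 0, 0, 0],
  [-0.3, -1, 0, 0, 0, 0],
])

```text
time_s: 1.98
position: [0.4841, 0.0336, 0.2415]
tcp_rot: [[-1.0, 0.028, 0.001], [0.028, 1.0, -0.003], [-0.001, -0.003, -1.0]]
force: [-0.4, -0.3, 0.5]
opening: 0.005
```

Request:
carry_out([
  [0, -0.25, 0, 0, 0, 0],
  [0, -0.5, 0, 0, 0, 0],
  [0, -0.75, 0, 0, 0, 0],
  [0, -1, 0, 0, 0, 0],
  [0, -1, 0, 0, 0, 0],
])

```text
time_s: 2.6
position: [0.4794, -0.1672, 0.242]
tcp_rot: [[-1.0, 0.03, 0.002], [0.03, 1.0, -0.003], [-0.002, -0.003, -1.0]]
force: [0.0, 0.4, -0.3]
opening: 0.006
```

Request:
carry_out([
  [-0.2, -0.2, 0, 0, 0, -0.011],
  [-0.4, -0.4, 0, 0, 0, -0.011],
  [-0.652, -0.617, 0.2, 0, 0, -0.011],
  [-0.652, -0.617, 0.4, 0, 0, -0.011],
  [-0.652, -0.617, 0.6, 0, 0, -0.011],
  [-0.652, -0.617, 0.6, 0, 0, -0.011],
  [-0.652, -0.617, 0.6, 0, 0, -0.011],
])

```text
time_s: 3.48
position: [0.6074, -0.2932, 0.124]
tcp_rot: [[-1.0, 0.011, 0.003], [0.011, 1.0, -0.004], [-0.003, -0.004, -1.0]]
force: [0.0, -0.2, 0.4]
opening: 0.006
```

Run:
```python
from h import *
s=bot.read_state(); print(s["position"],s["tcp_rot"],s["force"])
p=s["position"]+s["tcp_rot"][:,2]*.019
for n in("side","top"):
    im=bot.capture(n); cv2.imwrite(f"pics/{n}1.png",im)
    u=proj(n,p);print(n,u, "below on pad",proj(n,[p[0],p[1],.031]))
    x,y=[int(max(0,a)) for a in (u[0]-70,u[1]-55)]
    cv2.imwrite(f"pics/{n}1z.png",cv2.resize(im[y:y+110,x:x+140],(700,550),interpolation=cv2.INTER_CUBIC))
    print(x,y)
```

```text
[ 0.60744397 -0.29317114  0.12397022] [[-0.99993547  0.01099068  0.00287433]
 [ 0.01098015  0.99993304 -0.00365483]
 [-0.00291431 -0.00362304 -0.99998919]] [ 0.02236962 -0.18092062  0.44887238]
side [382.46287064 232.70016608] below on pad [379.74931243 263.24170278]
312 177
top [393.29049906 146.81441332] below on pad [389.05823189 152.3122114 ]
323 91
```

View pics/side1z.png

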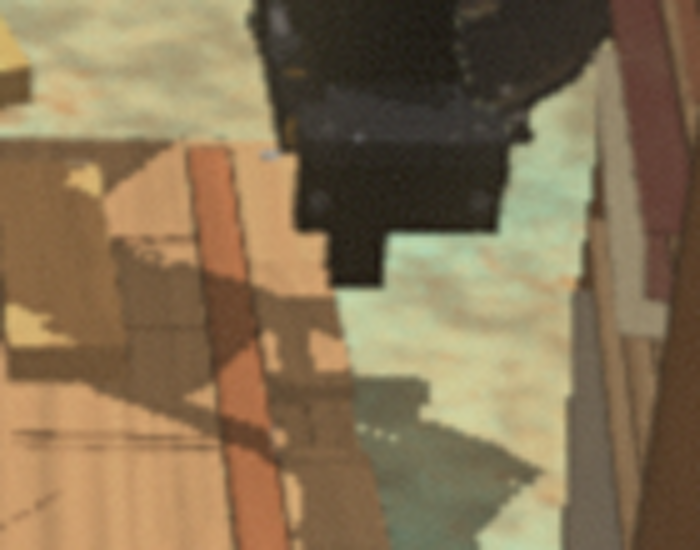

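View pics/top1z.png

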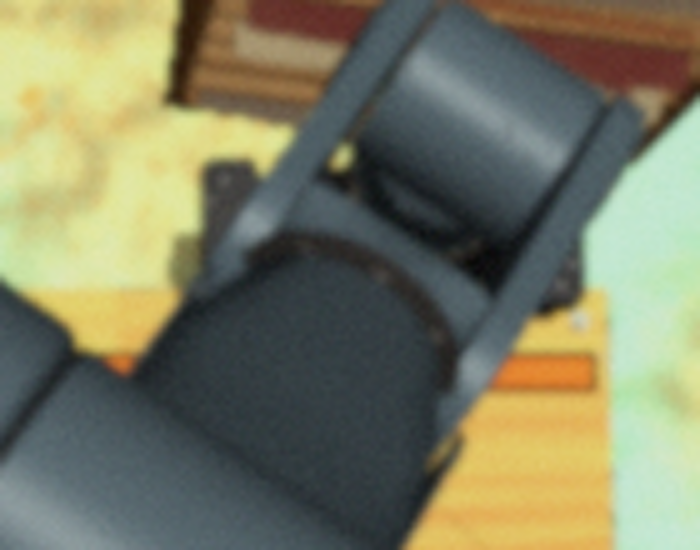

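In the side zoom the shut fingertip is at (357, 287), about pixel (383, 234), within 2 px of where I projected it. It stands over the rail just short of the far edge, in line with the notch. I'll lower it below the rail's top and check the force.

Request:
carry_out([
  [0, -0.006, 0.1, 0, 0, 0],
  [0, -0.006, 0.2, 0, 0, 0],
  [0, -0.006, 0.26, 0, 0, 0],
  [0, -0.006, 0.29, 0, 0, 0],
  [0, -0.006, 0.32, 0, 0, 0],
  [0, -0.006, 0.34, 0, 0, 0],
  [0, -0.006, 0.34, 0, 0, 0],
])

```text
time_s: 4.45
position: [0.6081, -0.2961, 0.0572]
tcp_rot: [[-1.0, 0.012, 0.005], [0.012, 1.0, -0.005], [-0.005, -0.005, -1.0]]
force: [0.7, -0.1, 0.8]
opening: 0.005
```

No contact with the tip 2 mm below the rail's top, so it is inside the notch. I'll press in small steps.

Request:
carry_out([
  [0, 0, 0.015, 0, 0, 0],
  [0, 0, 0.03, 0, 0, 0],
  [0, 0, 0.04, 0, 0, 0],
  [0, 0, 0.045, 0, 0, 0],
  [0, 0, 0.05, 0, 0, 0],
  [0, 0, 0.05, 0, 0, 0],
])

```text
time_s: 5.2
position: [0.6083, -0.2962, 0.0471]
tcp_rot: [[-1.0, 0.012, 0.005], [0.012, 1.0, -0.006], [-0.005, -0.006, -1.0]]
force: [0.1, -0.1, 3.2]
opening: 0.004
```

Request:
carry_out([
  [0, 0, 0.004, 0, 0, 0],
  [0, 0, 0.008, 0, 0, 0],
  [0, 0, 0.008, 0, 0, 0],
])

```text
time_s: 5.58
position: [0.6083, -0.2962, 0.0459]
tcp_rot: [[-1.0, 0.012, 0.005], [0.012, 1.0, -0.006], [-0.005, -0.006, -1.0]]
force: [-0.5, -0.2, 4.4]
opening: 0.007
```

Run:
```python
from h import *
im=bot.capture("side"); cv2.imwrite("pics/side2z.png",cv2.resize(im[195:330,265:405],(560,540),interpolation=cv2.INTER_CUBIC))
```

```text
(no output)
```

View pics/side2z.png

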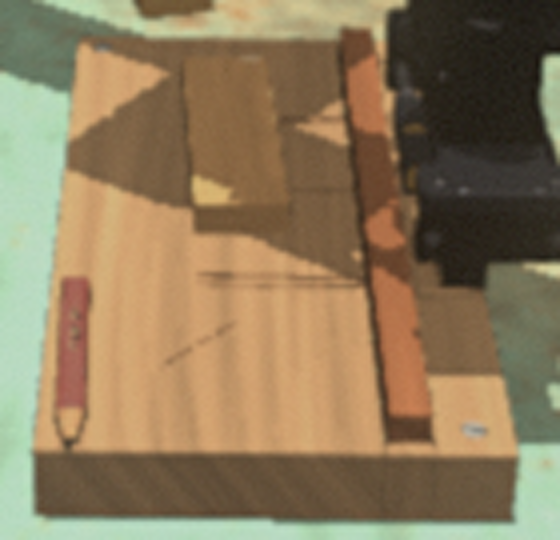

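The stop bar has sprung up: its end face now shows at zoom (390–432, 416–440). I'll withdraw straight up, then go to the near side of the offcut and open the gripper on the way.

Request:
carry_out([
  [0, 0, -0.06, 0, 0, 0],
  [0, 0, -0.2, 0, 0, 0],
  [0, 0, -0.4, 0, 0, 0],
  [0, 0, -0.5, 0, 0, 0],
  [0, 0, -0.5, 0, 0, 0],
])

```text
time_s: 6.25
position: [0.6086, -0.2963, 0.1477]
tcp_rot: [[-1.0, 0.012, 0.008], [0.012, 1.0, -0.008], [-0.009, -0.008, -1.0]]
force: [-0.4, 0.0, -1.2]
opening: 0.001
```

Request:
carry_out([
  [0.25, 0.16, 0, 0, 0, 0],
  [0.5, 0.32, 0, 0, 0, 0],
  [0.75, 0.54, 0, 0, 0, 0],
  [0.82, 0.54, 0, 0, 0, 0],
  [0.82, 0.54, 0, 0, 0, 0],
  [0.82, 0.54, 0, 0, 0, 0],
  [0.82, 0.54, 0, 0, 0, 0],
  [0.82, 0.54, 0, 0, 0, 0],
], jaw=1)

```text
time_s: 7.25
position: [0.4466, -0.1868, 0.1453]
tcp_rot: [[-1.0, 0.012, 0.009], [0.012, 1.0, -0.008], [-0.009, -0.008, -1.0]]
force: [0.2, 0.7, -0.0]
opening: 0.832
```

Run:
```python
from h import *
s=bot.read_state(); print(s["position"],s["tcp_rot"],s["force"],s["opening"])
for n in("side","top"):
    im=bot.capture(n); cv2.imwrite(f"pics/{n}3z.png",cv2.resize(im[145:330,265:405] if n=="side" else im[140:235,298:453],None,fx=4,fy=4,interpolation=cv2.INTER_CUBIC)[:600])
```

```text
[ 0.44660655 -0.18683229  0.14526945] [[-0.99988932  0.01194415  0.00886993]
 [ 0.01187187  0.99989625 -0.00815781]
 [-0.00896645 -0.00805161 -0.99992738]] [ 0.24204445  0.68670913 -0.02436616] 0.8323684286920918
```

View pics/side3z.png

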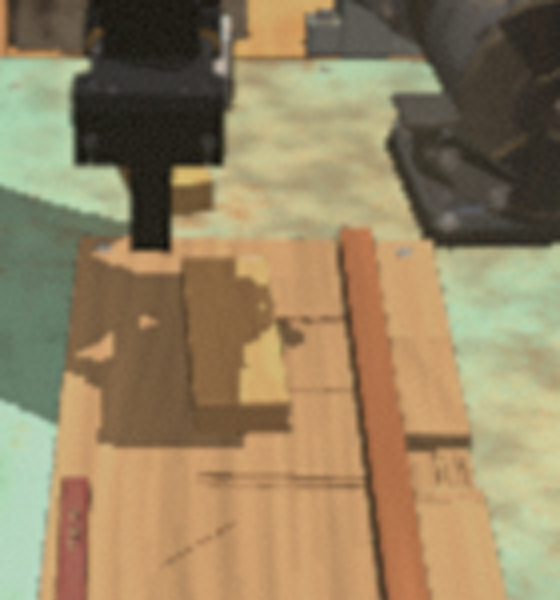

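The bar stays up, and the tool is on the near side of the offcut with its fingers beside the near face. I'll lower it with the fingers open.

Request:
carry_out([
  [0, -0.02, 0.1, 0, 0, 0],
  [0, -0.02, 0.2, 0, 0, 0],
  [0, -0.02, 0.3, 0, 0, 0],
  [0, -0.02, 0.35, 0, 0, 0],
  [0, -0.02, 0.38, 0, 0, 0],
  [0, -0.02, 0.39, 0, 0, 0],
  [0, -0.02, 0.39, 0, 0, 0],
])

```text
time_s: 8.22
position: [0.4471, -0.1913, 0.0677]
tcp_rot: [[-1.0, 0.012, 0.009], [0.012, 1.0, -0.008], [-0.009, -0.008, -1.0]]
force: [-0.7, -1.5, -0.3]
opening: 1.0
```

Request:
carry_out([
  [-0.03, 0, 0.01, 0, 0, 0],
  [-0.05, 0, 0.01, 0, 0, 0],
  [-0.07, 0, 0.01, 0, 0, 0],
  [-0.09, 0, 0.01, 0, 0, 0],
  [-0.11, 0, 0.01, 0, 0, 0],
  [-0.13, 0, 0.01, 0, 0, 0],
  [-0.15, 0, 0.01, 0, 0, 0],
  [-0.17, 0, 0.01, 0, 0, 0],
  [-0.19, 0, 0.01, 0, 0, 0],
  [-0.21, 0, 0.01, 0, 0, 0],
  [-0.22, 0, 0.01, 0, 0, 0],
  [-0.22, 0, 0.01, 0, 0, 0],
])

```text
time_s: 9.72
position: [0.4915, -0.192, 0.0661]
tcp_rot: [[-1.0, 0.012, 0.01], [0.012, 1.0, -0.009], [-0.01, -0.009, -1.0]]
force: [-0.5, -0.2, 0.7]
opening: 1.0
```

Run:
```python
from h import *
s=bot.read_state(); print(s["position"],s["force"])
im=bot.capture("side"); cv2.imwrite("pics/side4z.png",cv2.resize(im[195:330,265:405],(560,540),interpolation=cv2.INTER_CUBIC))
```

```text
[ 0.49145759 -0.19197876  0.06612181] [-0.45864298 -0.17924622  0.66170551]
```

View pics/side4z.png

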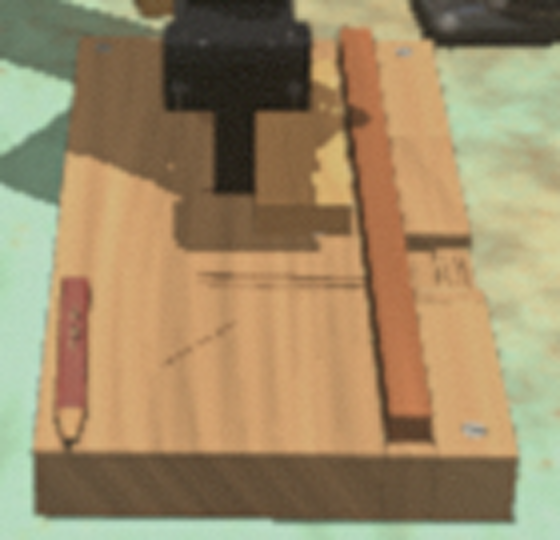

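The offcut is flat and nearly at the bar, with a small gap at zoom (352, 205). I'll push on gently until the force rises.

Request:
carry_out([
  [-0.01, 0, 0, 0, 0, 0],
  [-0.02, 0, 0, 0, 0, 0],
  [-0.03, 0, 0, 0, 0, 0],
  [-0.03, 0, 0, 0, 0, 0],
])

```text
time_s: 10.28
position: [0.4977, -0.1921, 0.0662]
tcp_rot: [[-1.0, 0.012, 0.01], [0.012, 1.0, -0.009], [-0.01, -0.009, -1.0]]
force: [-0.6, 1.0, -0.4]
opening: 0.999
```

Request:
carry_out([
  [-0.005, 0, 0, 0, 0, 0],
  [-0.01, 0, 0, 0, 0, 0],
  [-0.015, 0, 0, 0, 0, 0],
  [-0.015, 0, 0, 0, 0, 0],
])

```text
time_s: 10.78
position: [0.4982, -0.1918, 0.0662]
tcp_rot: [[-1.0, 0.012, 0.005], [0.012, 1.0, -0.007], [-0.005, -0.007, -1.0]]
force: [-6.5, -1.1, 4.4]
opening: 1.0
```

The offcut is seated: x has stopped at 0.498 (I expected 0.4985) and the force has risen to 6.5 N. One slightly firmer press will square it, then I'll back off.

Request:
carry_out([
  [-0.015, 0, 0, 0, 0, 0],
  [-0.025, 0, 0, 0, 0, 0],
  [-0.025, 0, 0, 0, 0, 0],
  [-0.025, 0, 0, 0, 0, 0],
])

```text
time_s: 11.28
position: [0.4986, -0.1917, 0.0663]
tcp_rot: [[-1.0, 0.013, -0.004], [0.013, 1.0, -0.005], [0.004, -0.005, -1.0]]
force: [-13.4, -5.4, 8.5]
opening: 1.002
```

Request:
carry_out([
  [0.02, 0, 0, 0, 0, 0],
  [0.06, 0, 0, 0, 0, 0],
  [0.13, 0, 0, 0, 0, 0],
  [0.13, 0, -0.2, 0, 0, 0],
  [0.13, 0, -0.5, 0, 0, 0],
  [0.4, 0.5, -0.8, 0, 0, 0],
  [0.4, 0.9, -0.9, 0, 0, 0],
  [0.4, 0.9, -0.9, 0, 0, 0],
  [0.4, 0.9, -0.9, 0, 0, 0],
])

```text
time_s: 12.4
position: [0.4199, -0.0071, 0.2466]
tcp_rot: [[-1.0, 0.009, -0.003], [0.009, 1.0, -0.005], [0.003, -0.005, -1.0]]
force: [1.0, 0.2, 0.2]
opening: 1.0
```

Request:
carry_out([
  [0, 0.3, 0, 0, 0, 0],
  [0, 0.6, 0, 0, 0, 0],
  [0, 0.9, 0, 0, 0, 0],
  [0, 0.9, 0, 0, 0, 0],
])

```text
time_s: 12.9
position: [0.4213, 0.176, 0.2452]
tcp_rot: [[-1.0, 0.003, -0.003], [0.003, 1.0, -0.005], [0.003, -0.005, -1.0]]
force: [0.4, -1.1, 0.3]
opening: 1.0
```

Run:
```python
from h import *
s=bot.read_state(); print(s["position"],s["force"])
for n in("side","top"):
    im=bot.capture(n); cv2.imwrite(f"pics/{n}5.png",im); cv2.imwrite(f"pics/{n}5z.png",cv2.resize(im[195:330,265:405] if n=="side" else im[140:235,298:453],None,fx=4 if n=="side" else 5,fy=4 if n=="side" else 5,interpolation=cv2.INTER_CUBIC))
```

```text
[0.42125063 0.17596412 0.24515282] [ 0.41728572 -1.13395434  0.28288547]
```

View pics/side5z.png

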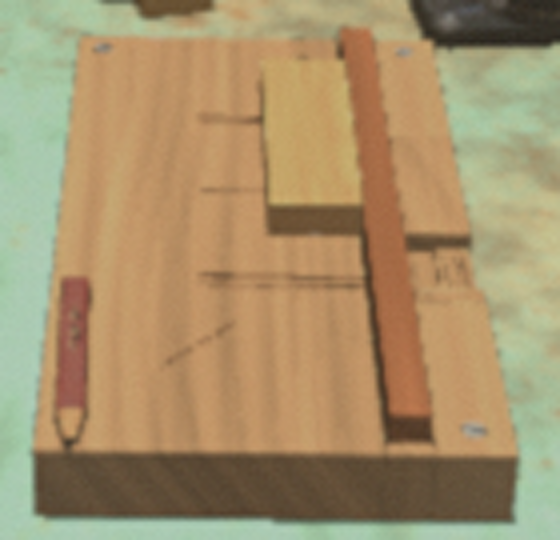

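View pics/top5z.png

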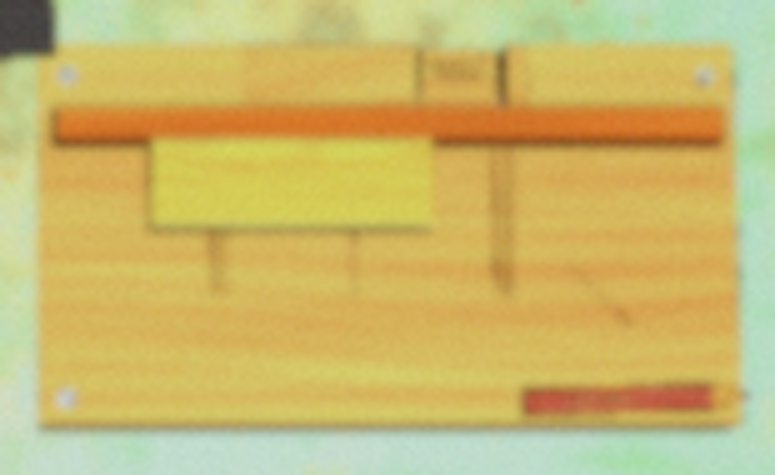

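Both views show the offcut flat and flush against the raised bar, square to it, with the pencil unmoved. I'll make one numeric check and then hand in.

Run:
```python
from h import *
t=lambda x,y:(298+x/5,140+y/5)
a,b=onz("top",t(155,227),.06),onz("top",t(430,227),.06)
print(a,b,"slope",(a-b)[0]/(a-b)[1],"expected near x ~",0.558-.05)
bot.hand_in(); print(bot.read_state()["time_s"])
```

```text
[ 0.51013414 -0.1171426   0.06      ] [ 0.5076589  -0.27142009  0.06      ] slope 0.016044075601699445 expected near x ~ 0.508
the job is handed in; nothing more can be done
the job is handed in; nothing more can be done
```

The stop bar is up, the offcut is flat and square against it, and the job is handed in. The hand-in reports no verdict. The clock stood at about 13 s of the 58 s allowed.

- **Catch:** I found the notch in both camera views, with its middle about 43 mm right of the board's middle. I lowered the shut fingertips into it and pressed the catch about 4 mm with 4.4 N. Both pictures taken afterwards show the bar raised.
- **Offcut:** I pushed its near face with both open fingers until it stopped against the bar at 6.5 N. I then pressed once more, up to about 13 N, to square it, backed off and lifted the arm clear.
- **Last checks:** The offcut's near edge is at x 0.508–0.510, against 0.508 expected. It slopes 0.016, against 0.016 for the bar measured in the same top view. No gap shows in either picture and the pencil has not moved. I did not look at the block and tape again at the end, but the arm kept well above them.
- **Disagreements:** The side and top views differed by about 2 mm on the bar's x and 0.006 rad on its angle. The side view's colour mask also misread the offcut's far end, so I used the top view and corner triangulation there. Neither affected the result.

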